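Press a shouldered bronze bushing home in a hub

ROBOT

A 6-joint arm with a two-finger parallel gripper is mounted at the origin on the work surface. World frame = base frame: x ahead of the robot, y to its left, z up, the work surface at z = 0. Lengths are in mm, angles in rad, forces in N, time in s.
With the tool pointing down it reaches from about 350 to 975 mm from the base axis. Payload 7.1 kg.
Tool frame: the origin (TCP) lies midway between the tips of the shut fingers; the grasp point (between the pads) lies 19 mm behind it; z points along the fingers, y is the direction in which the jaws open and shut (so a half turn about z gives the same grasp; the last joint's range is limited). The gripper opens to 88 mm and grips with 3 to 60 N. Pads are 20 mm wide; open, the fingers measure 115 mm over their backs; the gripper's body (75 mm by 178 mm) begins 61 mm behind the grasp point.
Start: joints at [-0.019, 0.423, 1.63, -0, 1.089, -0.019], TCP at [624.984, 0.026, 195.475] pointing down, gripper open.
Joint ranges: [-3, 3], [-0.9, 2.11], [0.09, 2.58], [-1.31, 4.45], [0.11, 2.69], [-2.54, 2.54]. Speed limits (rad/s): [2.39, 2.39, 3.01, 3.14, 3.14, 3.14].

INTERFACE

Orientations are given as a unit quaternion [w, x, y, z].
In Python, from plant import robot gives the robot as it stands.
- The arm moves only by the tool jog_arm, never from a script. Its argument "steps" is one flat list of numbers, 6 for each row, row after row: the shift along the tool's x, y, z in m, then the turn, a rotation vector about the tool's x, y, z in rad. In form: [dx, dy, dz, rx, ry, rz, dx, dy, dz, rx, ry, rz, ...]. A call has 1 to 10 rows; each row is the pose to reach, as a shift and turn from the pose commanded when the call began, along the tool's axes at that moment; what a row does not reach only later rows make up. A row lasts 1/12 s, in which the tool goes at most 41.7 mm and 7.16 degrees, less where a joint would pass 70% of its speed; a pose out of reach is approached as far as the arm can. A call with a gripper value outside its range is refused whole. "fingers" is the closure, from 0 (fully open) to 1 (shut), set as the call begins (left out, the last holds). The fingers move at their own pace and stop on an object; the grip force is fixed at half the most. Time passes only in rows, so rows that repeat a pose let the fingers close. It gives the time, the measured TCP pose, the force and the opening at its end, in the units of the state.
- robot.observe(): the state, without advancing time (a new reading comes with each control period).
- robot.read_camera(name): name is "scene" or "side" or "wrist"; returns the picture (420x560x3 uint8, red, green, blue); there is no depth.
- robot.camera_model(name): a dict with "vfov" (degrees; the focal length in pixels is half the picture's height over the tangent of half this angle, whatever the lens; pixels are square), "cx", "cy" (the principal point, pixels), "R" (3x3) and "t" (3): a world point X has camera coordinates R X + t. Camera axes: x right, y down, z forward; pixel columns grow to the right and rows downward; lengths in mm; the calibration is good to about 2 mm. The wrist camera is an equidistant fisheye: a pixel r from the principal point sees the ray r / f radians off the axis. A picture is of the moment at which its call begins: read the wrist's pose just before it. camera_model takes no time and is no camera call; for the wrist camera it gives the pose at the moment of the call.
- robot.job_done(): hands the job in, once; it reports no verdict.
Trained networks look in the newest picture that a camera, given by its name, has taken for a name from the list of things; names that differ only in an ending like _2 or _b are one class to them, and where a whole thing is asked for, a point or a joint stands for the part that bears it (a point fixed in the world has none). Each returns a list of dicts, best first, with "conf" (0 to 1); they miss things now and then, are a little off and sometimes report something else, mostly with a low value. They report only what shows in the picture. A call takes as long as a camera call. They do not tell look-alikes from the thing itself.
- robot.boxes_of(target, camera): "point" ([x, y, z] in mm, in world coordinates, good to about 4 mm: the middle of the surface that is visible of it).
- robot.tip_of(target, camera): "point" ([x, y, z] in mm, in world coordinates, good to about 4 mm: a listed point, or the origin of a listed thing).
The state is a dict: "time": time; "joint_pos": joint angles; "joint_vel": joint speeds; "tau": joint torques, N m; "ee_pos": TCP position; "tool_rot": TCP orientation; "force": force on the tool from outside, world axes, zero at the start; "ft_torque": the same for the moment, N m; "gripper_width": finger opening in mm.
Only numpy, scipy, OpenCV 4.12 (cv2) and the standard library are available. Lean on these libraries where they do the work, as an engineer would, in place of code of your own. Each camera call takes 0.05 s, during which the arm holds its last target.

TASK

Fit the shouldered bronze bushing into the bore of the round steel hub clamped in the vise, small end down, press it in until its shoulder bottoms flush on the hub's face, hold it there for a moment with a firm push of about 25 N, then let go of it. The hub was clamped by eye, so feel for the bore, and never push on the hub with more than 40 N. Leave the plain sleeve, the flanged spool and the pipe piece where they stand.

Things in the scene. Friction and masses are not known exactly. Their poses are not given: they have to be found in the camera images.
- bush_mid (a point): Centre of the loose bronze bushing (0.25 kg), half-way up its 54 mm height; z is its axis. From the bottom: shank 28 mm across and 24 mm long, foot chamfered 0.6 by 2 mm; shoulder disc 44 mm across, 6 mm thick; barrel 30 mm across, 24 mm tall, to grip it by. The shoulder's underside lies 3 mm below this point, its top 3 mm above. It starts upright on its shank.
- vise_mid (a point): Midway between the jaws of the grey vise, level with the hub's upper face (100 mm above the bench). y runs along the jaws, x across them. The hub, a steel cylinder 68 mm across with an upright bore 29.2 mm across, is clamped firmly: its bore is centred in x, but in y it is off this point by up to 12 mm either way, not measured. The jaws' tops are 15 mm lower.
- vise: The same vise (300 mm in x, 130 mm in y, fixed), origin under its centre on the bench, axes as above. Inside the bore of its hub, 4 to 12 mm below the face, sits a tight spacer ring that the bushing must drive down ahead of itself against a steady 8 to 11 N until its shoulder lands on the face; the ring has room for that. Side pressure counts as force too.
- bush: The same bushing, origin at the centre of its foot.
- sleeve: Bystander: loose plain bronze sleeve without a shoulder, 28 mm in diameter, 50 mm tall, standing on the bench; origin at the centre of its foot.
- spool: Bystander: loose steel pipe spool with a flange at each end, 84 mm in diameter, 85 mm tall, standing; origin at the centre of its foot.
- pipe: Bystander: loose short piece of steel pipe, 52 mm in diameter, 50 mm tall, standing; origin at the centre of its foot.
Mind the look-alikes: they are no part of the job. Leave any red look-alike of the bush alone.

How it is judged (in metres and radians):
On the way, in this order (a step that is already met when the one before it is completed fails the run):
1. the bushing's shank is started at least 2.5 mm into the hub's bore, upright (z of bush_mid in the frame of vise_mid below 0.0245 m and horizontal distance between bush_mid and vise_mid below 0.015 m and angle between bush's own z axis and vertical below 0.12 rad), for 0.1 s.
2. with the shoulder within 1.5 mm of the hub's face, the bushing is pressed down firmly: at least 16 N on the hub (z of bush_mid in the frame of vise_mid below 0.0045 m and horizontal distance between bush_mid and vise_mid below 0.015 m and angle between bush's own z axis and vertical below 0.05 rad and contact force between bush and vise above 16 N), for 0.2 s.
At the end, for the whole second after the job is handed in: The bushing stands in the hub's bore, released and at rest, shoulder within 1.5 mm of the hub's face, upright within 0.05 rad, its axis within 15 mm of the middle of the vise (the hub is up to 12 mm off it) (z of bush_mid in the frame of vise_mid below 0.0045 m and horizontal distance between bush_mid and vise_mid below 0.015 m and angle between bush's own z axis and vertical below 0.05 rad and linear speed of bush below 0.01 m/s); the robot touches nothing.
It fails at once if the bushing pushes on the hub or vise with more than 40 N (contact force between bush and vise above 40 N).
It fails at once if the plain sleeve is moved more than 20 mm (distance of sleeve from where it was at the start of the episode above 0.02 m).
It fails at once if the spool is moved more than 20 mm (distance of spool from where it was at the start of the episode above 0.02 m).
It fails at once if the pipe piece is moved more than 20 mm (distance of pipe from where it was at the start of the episode above 0.02 m).
It also fails if it takes over 72 s, if anything falls off the work surface, if the arm or the gripper's body presses on something with over 40 N, if the wrist force passes 120 N, or if a joint passes its speed limit or range.

## Working session

There is one attempt and no reset: what is moved stays moved. The work goes in short steps, Python scripts to look and compute and a tool call to move; the robot and the scene stay as the last step left them, time stands still between calls to the robot, and variables do not carry over. Pictures are saved under pics/ and viewed, and the job is handed in when it is done.

Besides the shell and the picture viewer there is one more tool, called after "Emit:" by a JSON object that holds its "api" and its "payload". jog_arm: Moves the arm, as the interface text tells. Its arguments: {"type":"object","properties":{"steps":{"type":"array","items":{"type":"number"}},"fingers":{"type":"number"}},"required":["steps"]}

```bash
ls; mkdir -p pics; python3 - <<'E'
from plant import robot
import cv2,numpy as np
s=robot.observe();print(s['time'],s['ee_pos'],s['tool_rot'],s['force'],s['gripper_width'])
ims=[]
for c in("scene","side","wrist"):
    im=robot.read_camera(c);cv2.imwrite(f"pics/{c}0.png",im[:,:,::-1])
    m=robot.camera_model(c);print(c,m['vfov'],m['cx'],m['cy'],np.round(m['R'],3).tolist(),np.round(m['t'],1))
for c in("scene","side"):
  for n in("bush_mid","vise_mid"):
    print(c,n,robot.tip_of(n,c))
print(robot.observe()['time'])
E
```

```text
pics
0.0 [6.24418200e+02 3.78397834e-03 1.94730552e+02] [-5.25198172e-04  7.07123607e-01  7.07089570e-01 -5.19407371e-04] [-0.51678091 -1.10314071  0.00317806] 87.79572940702056
scene 56.42990854408926 274.766662573596 202.7624518329994 [[-0.674, 0.739, 0.012], [0.56, 0.522, -0.643], [-0.481, -0.427, -0.766]] [ 274.6 -329.8 1109.3]
side 54.92968558582623 274.88743074715865 210.40972717069255 [[0.907, -0.42, 0.013], [-0.315, -0.7, -0.64], [0.278, 0.577, -0.768]] [-447.9  321.7  680.8]
wrist 65.70646984690485 284.6728064181043 210.1043702409078 [[1.0, 0.0, -0.001], [0.001, -0.97, 0.242], [-0.001, -0.242, -0.97]] [-625.5  -30.3  389. ]
scene bush_mid [{'point': [548.9, 323.9, 25.8], 'conf': 0.87}, {'point': [565.4, 234.9, 26.0], 'conf': 0.7}, {'point': [647.6, 203.2, 32.5], 'conf': 0.67}]
scene vise_mid [{'point': [554.2, -62.9, 95.5], 'conf': 0.57}]
side bush_mid [{'point': [563.9, 229.4, 25.9], 'conf': 0.88}, {'point': [547.7, 323.8, 29.0], 'conf': 0.86}, {'point': [647.1, 204.7, 20.7], 'conf': 0.57}]
side vise_mid [{'point': [555.1, -64.2, 96.0], 'conf': 0.7}]
0.35
```

View pics/scene0.png

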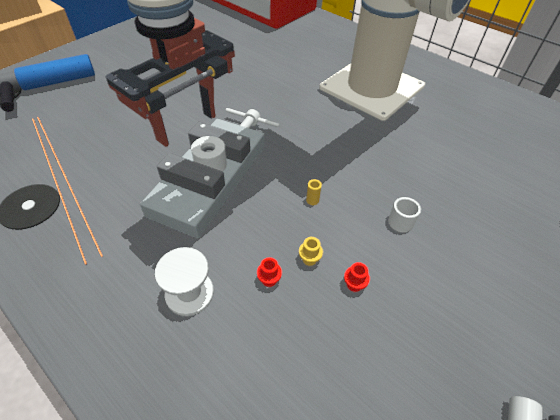

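View pics/side0.png

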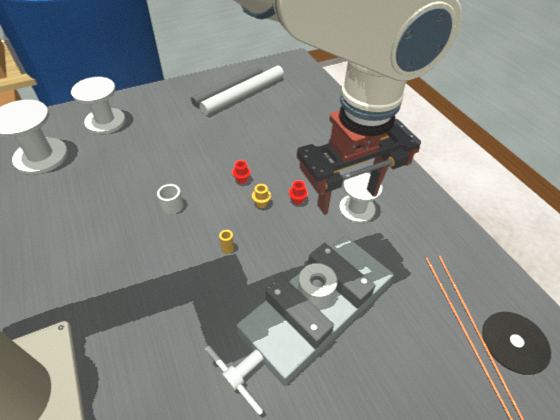

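View pics/wrist0.png

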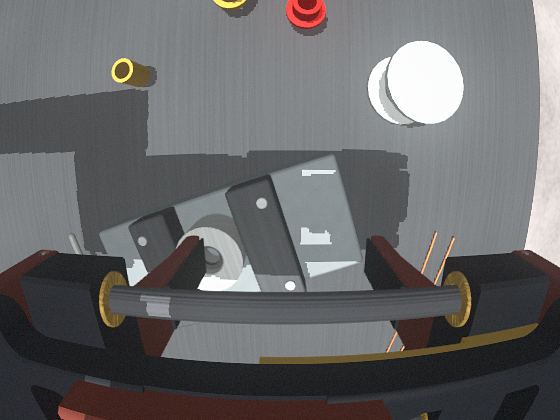

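```bash
cat >h.py <<'E'
import numpy as np,cv2
from plant import robot
def K(c):
    m=robot.camera_model(c);f=210/np.tan(np.radians(m['vfov'])/2);return m,f
def proj(c,X):
    m,f=K(c);p=np.array(m['R'])@np.array(X,float)+np.array(m['t'])
    if c=='wrist':
        r=np.hypot(p[0],p[1]);th=np.arctan2(r,p[2]);return np.array([m['cx']+f*th*p[0]/r,m['cy']+f*th*p[1]/r])
    return np.array([m['cx']+f*p[0]/p[2],m['cy']+f*p[1]/p[2]])
def ray(c,uv,z):
    "world point on the ray at height z"
    m,f=K(c);R=np.array(m['R']);t=np.array(m['t'])
    d=(np.array(uv,float)-[m['cx'],m['cy']])/f
    if c=='wrist':
        th=np.hypot(*d);d=np.r_[d*np.sin(th)/max(th,1e-9),np.cos(th)]
    else:d=np.r_[d,1]
    C=-R.T@t;w=R.T@d;return C+w*(z-C[2])/w[2]
E
python3 - <<'E'
from h import *
for X in([549,324,26],[565,232,26],[647,204,26],[554.5,-63.5,100]):
    print(X,proj('scene',X).round(),proj('side',X).round(),proj('wrist',X).round())
a=cv2.imread('pics/scene0.png');b=cv2.imread('pics/side0.png')
L=[a[225:295,245:385],b[145:215,220:320],a[120:180,170:250],b[250:315,280:360]]
L=[cv2.resize(x,(400,300),interpolation=cv2.INTER_CUBIC) for x in L]
cv2.imwrite('pics/crop0.png',np.vstack([np.hstack(L[:2]),np.hstack(L[2:])]))
E
```

```text
[549, 324, 26] [357. 277.] [240. 172.] [221. -70.]
[565, 232, 26] [310. 252.] [261. 195.] [231.  -9.]
[647, 204, 26] [269. 272.] [298. 193.] [304.  10.]
[554.5, -63.5, 100] [203. 145.] [321. 282.] [211. 268.]
```

View pics/crop0.png

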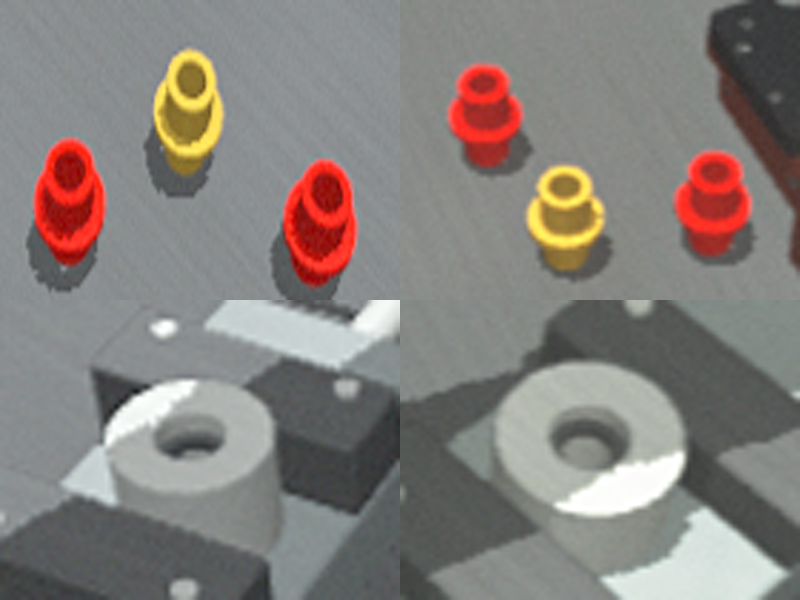

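```bash
python3 - <<'E'
from h import *
print('bush',ray('scene',(311.5,243.7),54),ray('side',(261.3,188.4),54))
print('hub',ray('scene',(208,147),100),ray('side',(318,280.2),100))
m,f=K('wrist')
print('w hub',ray('wrist',(211,258),100))
# vise axis directions: jaw edges in side pic
for c in('scene','side'):
  for uv in ([(191,127),(248,152)] if c=='scene' else [(268,285),(330,335)]): print(c,ray(c,uv,85))
E
python3 - <<'E'
import cv2,numpy as np
b=cv2.imread('pics/side0.png')[230:390,200:400];cv2.imwrite('pics/c1.png',cv2.resize(b,None,fx=4,fy=3.75,interpolation=cv2.INTER_CUBIC))
E
```

```text
bush [565.07479797 231.5840793   54.        ] [564.20542136 228.25704201  54.        ]
hub [551.58630567 -52.44236473 100.        ] [550.36957255 -58.19712013 100.        ]
w hub [555.27504968 -53.45362022 100.        ]
scene [ 524.04431174 -142.01459683   85.        ]
scene [495.77685823   4.83599357  85.        ]
side [468.34074767 -22.31515821  85.        ]
side [ 523.8915483  -150.94793882   85.        ]
```

View pics/c1.png

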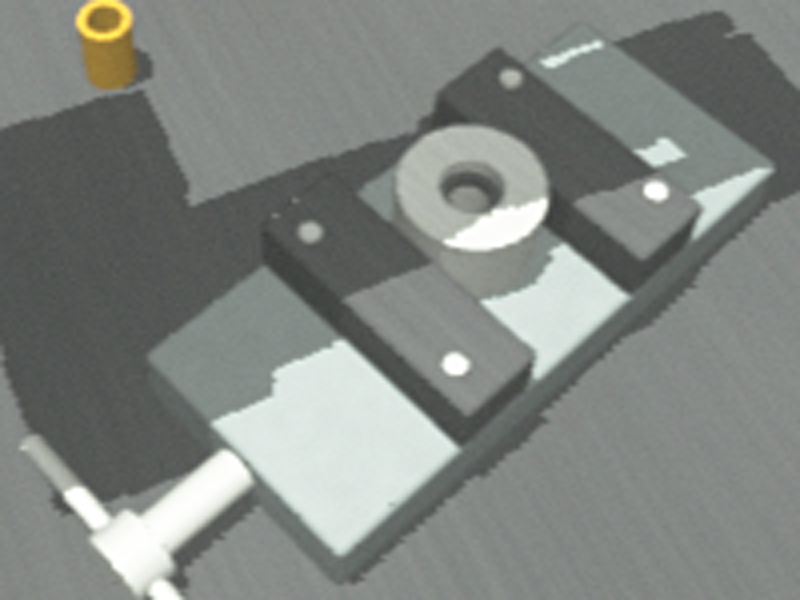

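Emit:
{"api": "jog_arm", "payload": {"steps": [0.02,-0.005,0,0,0,0,0.05,-0.013,0,0,0,0,0.085,-0.022,0.01,0,0,0,0.12,-0.031,0.02,0,0,0,0.155,-0.04,0.03,0,0,0,0.19,-0.05,0.04,0,0,0,0.215,-0.056,0.05,0,0,0,0.23,-0.06,0.055,0,0,0,0.23,-0.06,0.055,0,0,0,0.23,-0.06,0.055,0,0,0], "fingers": 0.32}}

```text
time: 1.18
ee_pos: [564.6, 230.6, 140.2]
tool_rot: [-0.0, 0.706, 0.708, -0.0]
force: [0.9, -0.7, -0.0]
gripper_width: 59.9
```

```bash
python3 - <<'E'
from h import *
s=robot.observe();print(s['time'],s['ee_pos'],s['tool_rot'],s['force'],s['gripper_width'])
im=robot.read_camera('wrist');cv2.imwrite('pics/w1.png',im[:,:,::-1])
print(proj('wrist',[564.7,230,54]),proj('wrist',s['ee_pos']))
np.save('w1.npy',im)
E
```

```text
1.1833 [564.596785   230.55480641 140.18983479] [-2.76290666e-05  7.06403155e-01  7.07809616e-01 -3.59598428e-04] [ 0.85375462 -0.68122515 -0.02789494] 59.89400007616709
[282.82181769 205.56841229] [281.88896329 236.79135037]
```

View pics/w1.png

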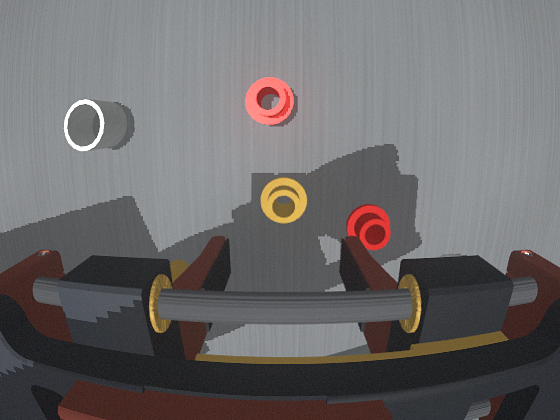

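```bash
python3 - <<'E'
from h import *
im=cv2.imread('pics/w1.png');c=im[170:235,250:320]
cv2.imwrite('pics/c2.png',cv2.resize(c,None,fx=8,fy=8,interpolation=cv2.INTER_CUBIC))
print(ray('wrist',(284,206),54))
E
```

```text
[565.72615481 229.61471409  54.        ]
```

View pics/c2.png

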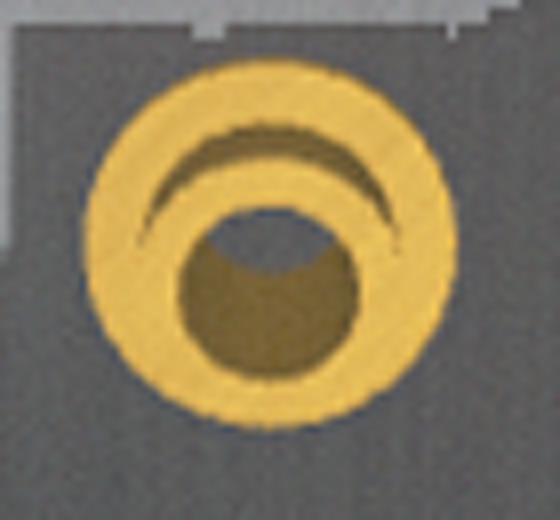

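Emit:
{"api": "jog_arm", "payload": {"steps": [0,0.001,0.015,0,0,0,-0.001,0.001,0.035,0,0,0,-0.001,0.001,0.055,0,0,0,-0.001,0.001,0.075,0,0,0,-0.001,0.001,0.09,0,0,0,-0.001,0.001,0.1,0,0,0,-0.001,0.001,0.105,0,0,0,-0.001,0.001,0.1075,0,0,0,-0.001,0.001,0.1075,0,0,0]}}

```text
time: 1.98
ee_pos: [566.4, 228.6, 33.2]
tool_rot: [0.0, 0.707, 0.707, 0.0]
force: [0.4, -0.1, -0.1]
gripper_width: 59.8
```

Emit:
{"api": "jog_arm", "payload": {"steps": [0,0,0,0,0,0,0,0,0,0,0,0,0,0,0,0,0,0,0,0,0,0,0,0,0,0,0,0,0,0,0,0,0,0,0,0,0,0,0,0,0,0], "fingers": 1}}

```text
time: 2.57
ee_pos: [566.0, 229.1, 33.1]
tool_rot: [0.0, 0.707, 0.707, 0.0]
force: [-1.1, -1.1, 0.9]
gripper_width: 16.8
```

```bash
python3 - <<'E'
from h import *
s=robot.observe();print(s['time'],s['ee_pos'],s['tool_rot'],s['force'],s['ft_torque'],s['gripper_width'])
im=robot.read_camera('side');cv2.imwrite('pics/s2.png',cv2.resize(im[130:250,180:340,::-1],None,fx=5,fy=5,interpolation=cv2.INTER_CUBIC))
E
```

```text
2.5667 [565.99032637 229.08100039  33.07919727] [2.83229278e-05 7.07058619e-01 7.07154938e-01 4.47346275e-05] [-1.14141848 -1.06060271  0.94485081] [-0.03587611 -0.01642466  0.03326448] 16.84684319782844
```

View pics/s2.png

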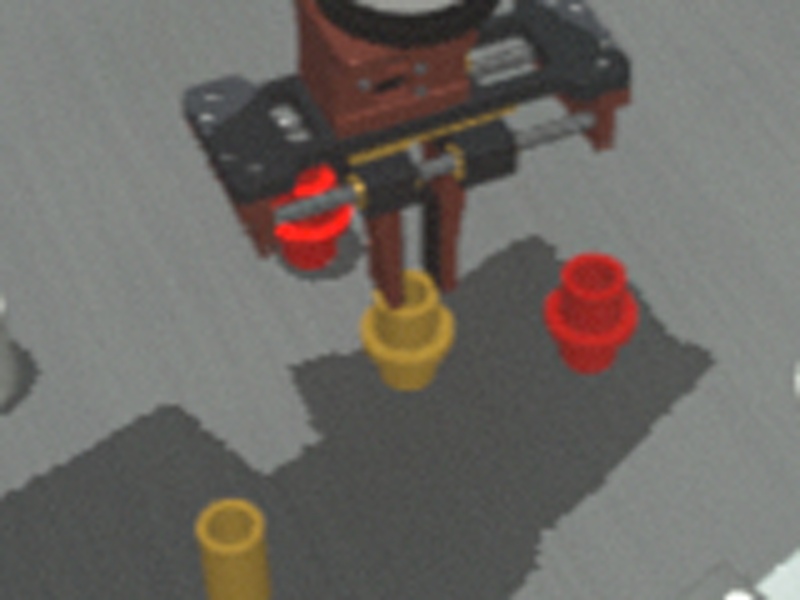

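```bash
python3 - <<'E'
from h import *
s=robot.observe();print(s['time'],s['ee_pos'],s['gripper_width'])
for X in([566,229,33],[566,229,54],[558,229,33],[574,229,33],[581,229,54],[551,229,54]):print(X,(proj('side',X)-[180,130])*5)
for c in('scene','wrist'):
  im=robot.read_camera(c);cv2.imwrite(f'pics/{c}3.png',im[:,:,::-1])
s=robot.observe();print(s['time'],s['ee_pos'],s['gripper_width'])
im=cv2.imread('pics/scene3.png')[190:310,230:390];cv2.imwrite('pics/sc3.png',cv2.resize(im,None,fx=5,fy=5,interpolation=cv2.INTER_CUBIC))
E
```

```text
2.6167 [565.99861742 229.05259348  33.02301248] 12.571814496104922
[566, 229, 33] [409.95768162 320.41142904]
[566, 229, 54] [409.42999444 289.74805326]
[558, 229, 33] [394.25255208 325.62208151]
[574, 229, 33] [425.589017   315.22526001]
[581, 229, 54] [439.18651731 280.01333506]
[551, 229, 54] [379.40492714 299.57062461]
2.7167 [565.96964466 229.05266255  32.95915016] 4.553795737012057
```

View pics/sc3.png

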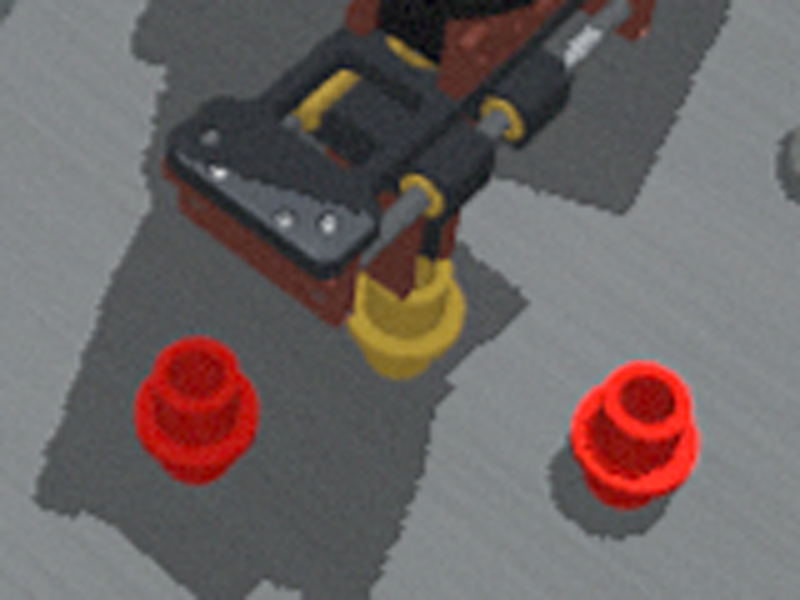

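View pics/wrist3.png

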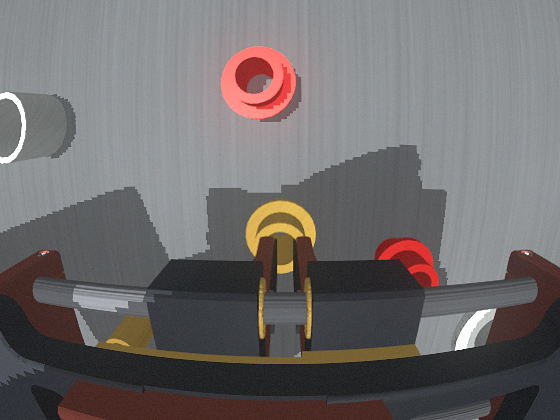

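```bash
python3 - <<'E'
from h import *
L=[]
for c,(x,y) in(('scene',(250,190)),('side',(210,130))):
  im=robot.read_camera(c)[:,:,::-1];cv2.imwrite(f'pics/{c}4.png',im)
  L.append(cv2.resize(im[y:y+100,x:x+80],(400,500),interpolation=cv2.INTER_CUBIC))
  for X in([566,229,33],[566,229,54],[566,229,30]):print(c,X,(proj(c,X)-[x,y])*5)
s=robot.observe();print(s['time'],s['ee_pos'],s['joint_pos'],s['gripper_width'])
cv2.imwrite('pics/c4.png',np.hstack(L))
E
```

```text
scene [566, 229, 33] [295.54743295 298.45768063]
scene [566, 229, 54] [300.22491736 265.97772016]
scene [566, 229, 30] [294.89636565 302.97862363]
side [566, 229, 33] [259.95768162 320.41142904]
side [566, 229, 54] [259.42999444 289.74805326]
side [566, 229, 30] [260.03159884 324.70668499]
2.8167 [565.96783533 229.02087042  32.93950475] [3.65019325e-01 6.19697009e-01 1.74816406e+00 9.36807081e-07
 7.73806482e-01 3.65013603e-01] 0.4306978806801709
```

View pics/c4.png

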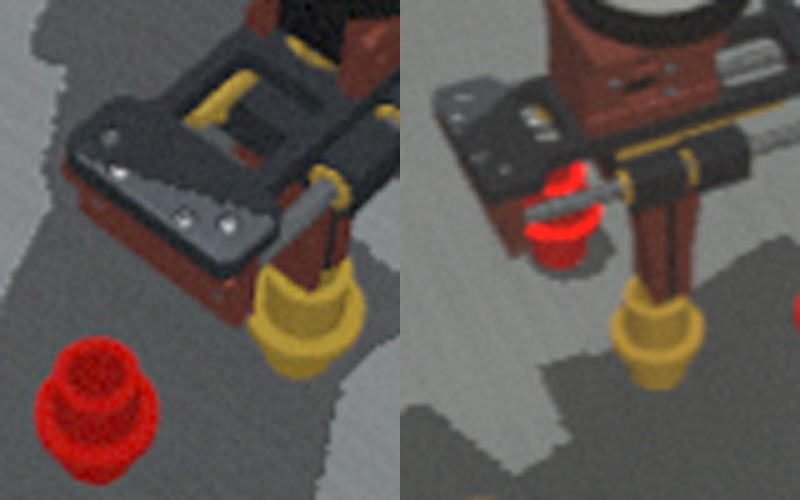

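```bash
python3 - <<'E'
from h import *
for z in(33,40,45,50,54,60,70): print(z,ray('scene',(313,249),z).round(1),ray('side',(263,190.5),z).round(1), ray('wrist',(285,268),z).round(1))
im=cv2.imread('pics/scene4.png')[225:275,285:335];im2=cv2.imread('pics/side4.png')[170:220,238:288]
cv2.imwrite('pics/c5.png',cv2.resize(np.hstack([im,im2]),None,fx=8,fy=8,interpolation=cv2.INTER_NEAREST))
w=robot.read_camera('wrist')[:,:,::-1]
cv2.imwrite('pics/w5.png',cv2.resize(w[190:300,220:350],None,fx=5,fy=5))
E
```

```text
33 [560.  233.3  33. ] [572.7 238.4  33. ] [567.4 208.9  33. ]
40 [564.  235.7  40. ] [570.2 232.5  40. ] [567.3 212.1  40. ]
45 [566.9 237.5  45. ] [568.4 228.3  45. ] [567.3 214.3  45. ]
50 [569.7 239.2  50. ] [566.6 224.1  50. ] [567.3 216.6  50. ]
54 [572.  240.6  54. ] [565.1 220.7  54. ] [567.3 218.4  54. ]
60 [575.5 242.7  60. ] [563.  215.6  60. ] [567.3 221.1  60. ]
70 [581.2 246.2  70. ] [559.3 207.1  70. ] [567.3 225.6  70. ]
```

View pics/c5.png

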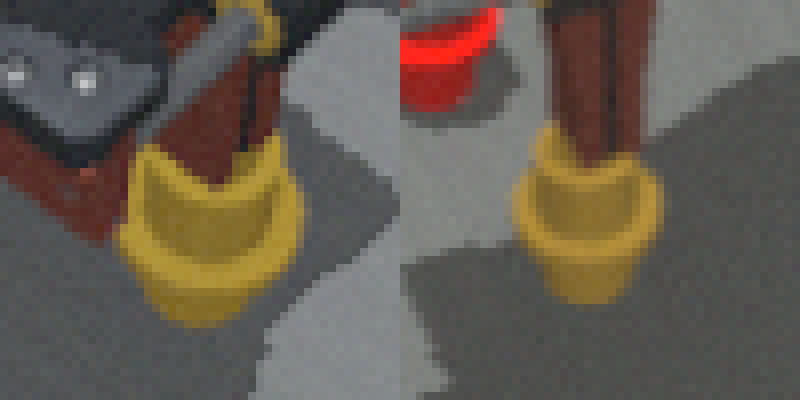

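View pics/w5.png

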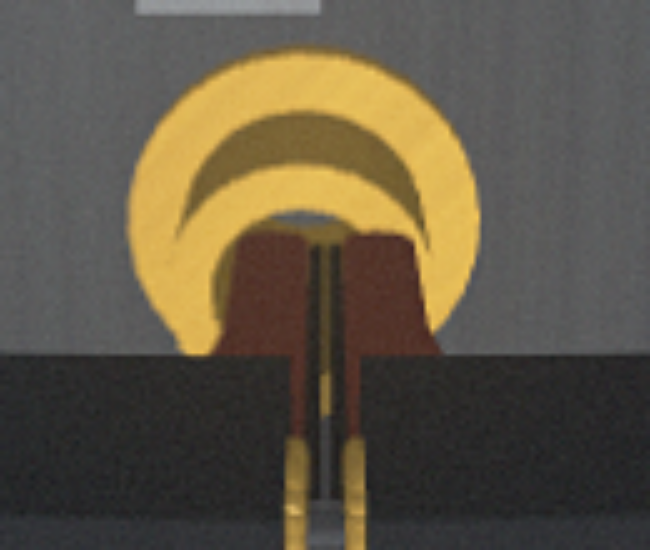

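Emit:
{"api": "jog_arm", "payload": {"steps": [0,0,0,0,0,0,0,0,0,0,0,0,0,0,0,0,0,0,0,0,0,0,0,0], "fingers": 0.32}}

```text
time: 3.2
ee_pos: [566.0, 229.0, 33.0]
tool_rot: [0.0, 0.707, 0.707, -0.0]
force: [0.2, 0.0, -0.4]
gripper_width: 23.4
```

```bash
python3 - <<'E'
from h import *
L=[]
for c,(x,y) in(('scene',(250,190)),('side',(210,130))):
  im=robot.read_camera(c)[:,:,::-1];cv2.imwrite(f'pics/{c}6.png',im)
  L.append(cv2.resize(im[y:y+100,x:x+80],(400,500),interpolation=cv2.INTER_CUBIC))
s=robot.observe();print(s['time'],s['ee_pos'],s['force'],s['gripper_width'])
cv2.imwrite('pics/c6.png',np.hstack(L))
E
```

```text
3.3 [565.98088215 229.02527375  32.96401927] [0.462247   0.72972892 0.18679044] 31.56351761093248
```

View pics/c6.png

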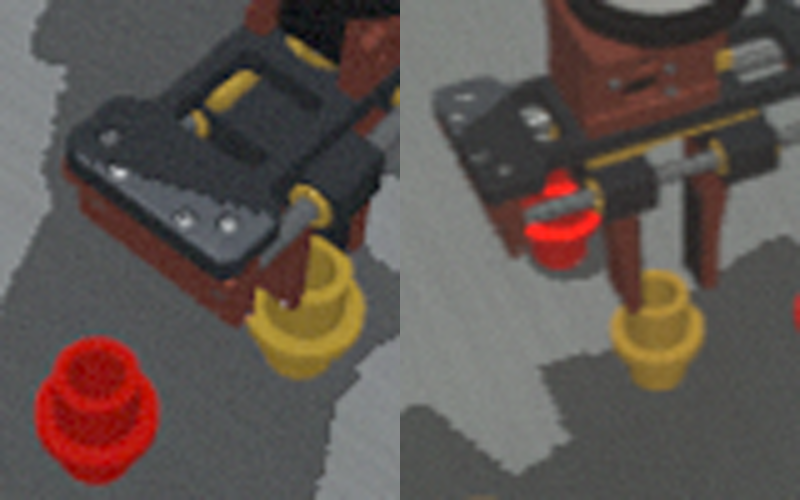

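```bash
python3 - <<'E'
from h import *
s=robot.observe();print(s['gripper_width'],s['ee_pos'])
for z in(20,33,40,45,50,54,60,70): print(z,ray('scene',(308.5,251),z).round(1),ray('side',(272,187.4),z).round(1))
E
python3 - <<'E'
import cv2,numpy as np
a=cv2.imread('pics/scene6.png')[215:275,275:335];b=cv2.imread('pics/side6.png')[160:220,235:295]
cv2.imwrite('pics/c7.png',cv2.resize(np.hstack([a,b]),None,fx=6.6,fy=9,interpolation=cv2.INTER_NEAREST))
E
```

```text
31.56351761093248 [565.98088215 229.02527375  32.96401927]
20 [561.7 225.4  20. ] [601.4 249.9  20. ]
33 [568.9 230.   33. ] [596.3 238.8  33. ]
40 [572.9 232.5  40. ] [593.5 232.9  40. ]
45 [575.6 234.2  45. ] [591.5 228.7  45. ]
50 [578.4 236.   50. ] [589.5 224.4  50. ]
54 [580.7 237.4  54. ] [587.9 221.1  54. ]
60 [584.  239.5  60. ] [585.6 216.   60. ]
70 [589.6 243.1  70. ] [581.6 207.5  70. ]
```

View pics/c7.png

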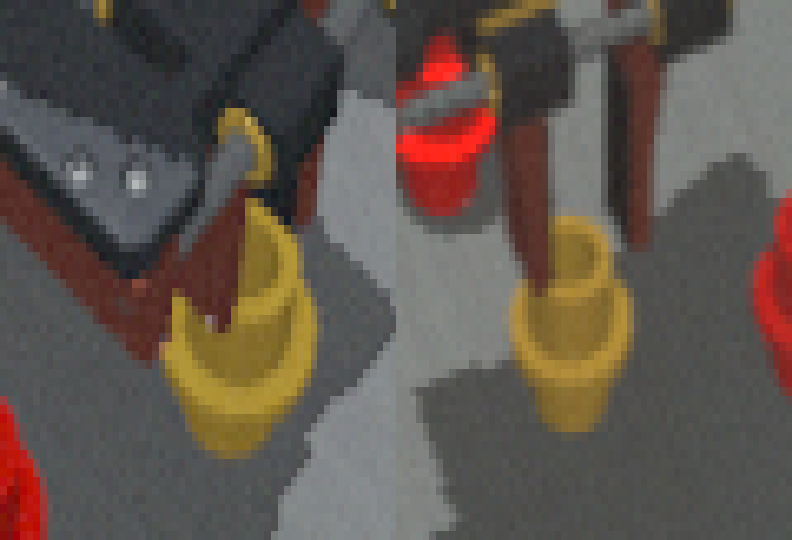

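Emit:
{"api": "jog_arm", "payload": {"steps": [0,0,0,0,0,0,0,0,0,0,0,0,0,0,0,0,0,0,0,0,0,0,0,0,0,0,0.006,0,0,0,0,0,0.012,0,0,0,0,0,0.012,0,0,0]}}

```text
time: 3.88
ee_pos: [565.0, 228.6, 19.5]
tool_rot: [-0.0, 0.707, 0.707, -0.001]
force: [0.6, -0.4, -1.0]
gripper_width: 59.8
```

```bash
python3 - <<'E'
from h import *
L=[]
for c,(x,y) in(('scene',(260,190)),('side',(220,140))):
  im=robot.read_camera(c)[:,:,::-1];cv2.imwrite(f'pics/{c}8.png',im)
  L.append(cv2.resize(im[y:y+100,x:x+80],(400,500),interpolation=cv2.INTER_CUBIC))
s=robot.observe();print(s['time'],s['ee_pos'],s['force'],s['gripper_width'])
cv2.imwrite('pics/c8.png',np.hstack(L))
E
```

```text
3.9833 [565.49416175 228.84648113  20.29263127] [-0.23371013  0.52030443 -0.52572879] 59.82396230859395
```

View pics/c8.png

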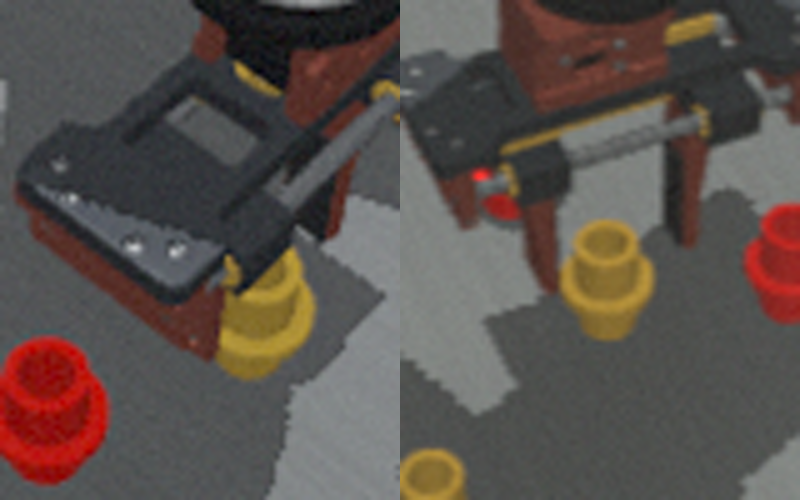

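```bash
python3 - <<'E'
from h import *
for z in(20,30,40,45,50): print(z,ray('side',(249.6,198.4),z).round(1),ray('side',(278,189),z).round(1))
E
```

```text
20 [538.4 239.2  20. ] [612.4 239.2  20. ]
30 [535.3 230.9  30. ] [608.3 230.8  30. ]
40 [532.3 222.6  40. ] [604.2 222.5  40. ]
45 [530.7 218.4  45. ] [602.1 218.3  45. ]
50 [529.2 214.3  50. ] [600.1 214.2  50. ]
```

Emit:
{"api": "jog_arm", "payload": {"steps": [0,0,0.004,0,0,0,0,0,0.007,0,0,0,0,0,0.009,0,0,0,0,0,0.009,0,0,0]}}

```text
time: 4.32
ee_pos: [565.6, 228.9, 11.4]
tool_rot: [-0.0, 0.707, 0.707, -0.0]
force: [0.7, -0.5, 0.1]
gripper_width: 59.7
```

Emit:
{"api": "jog_arm", "payload": {"steps": [0,0,0,0,0,0,0,0,0,0,0,0,0,0,0,0,0,0,0,0,0,0,0,0,0,0,0,0,0,0,0,0,0,0,0,0,0,0,0,0,0,0], "fingers": 1}}

```text
time: 4.9
ee_pos: [565.8, 229.0, 12.0]
tool_rot: [-0.0, 0.707, 0.707, -0.0]
force: [-1.7, -0.9, 0.6]
gripper_width: 29.5
```

```bash
python3 - <<'E'
from h import *
L=[]
for c,(x,y) in(('scene',(260,190)),('side',(220,140))):
  im=robot.read_camera(c)[:,:,::-1];cv2.imwrite(f'pics/{c}9.png',im)
  L.append(cv2.resize(im[y:y+100,x:x+80],(400,500),interpolation=cv2.INTER_CUBIC))
s=robot.observe();print(s['time'],s['ee_pos'],s['force'],s['ft_torque'],s['gripper_width'])
cv2.imwrite('pics/c9.png',np.hstack(L))
E
```

```text
5.0 [565.83464583 229.00877921  12.02324595] [-1.75404409  0.56696327  1.63481591] [-0.01208631  0.19693511 -0.03113843] 29.341835081518045
```

View pics/c9.png

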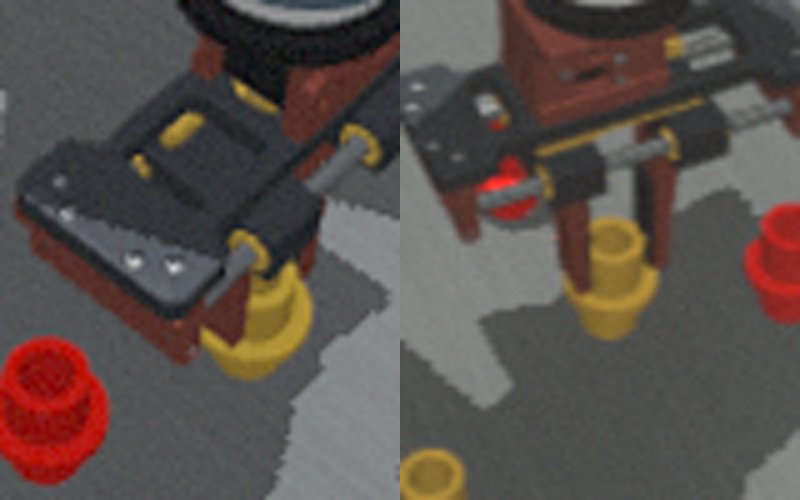

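```bash
python3 - <<'E'
import cv2,numpy as np
a=cv2.imread('pics/wrist0.png')[200:300,150:270];b=cv2.imread('pics/scene0.png')[130:180,180:240];c=cv2.imread('pics/side0.png')[255:315,290:350]
r=lambda x:cv2.resize(x,(400,400),interpolation=cv2.INTER_CUBIC)
cv2.imwrite('pics/c10.png',np.vstack([np.hstack([cv2.resize(a,(400,333)),cv2.resize(b,(400,333))])]));cv2.imwrite('pics/c11.png',cv2.resize(c,(600,600),interpolation=cv2.INTER_CUBIC))
E
```

```text
(no output)
```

View pics/c10.png

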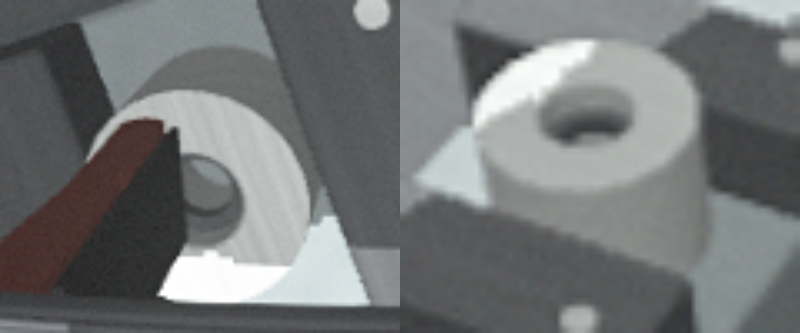

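View pics/c11.png

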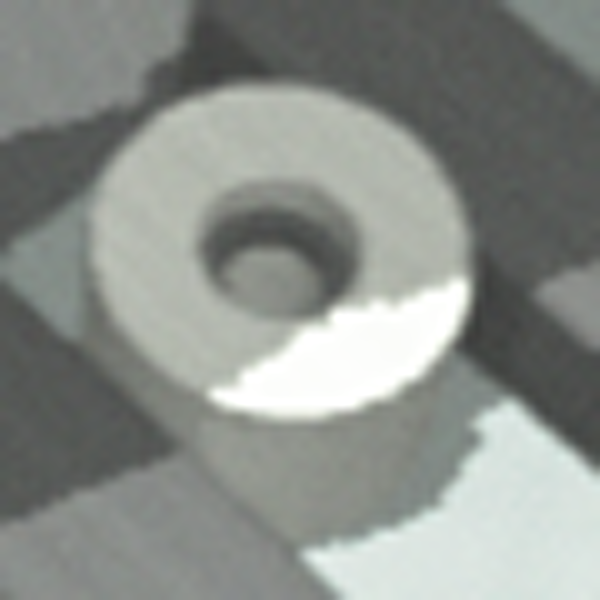

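Emit:
{"api": "jog_arm", "payload": {"steps": [0,0,-0.01,0,0,0,0,0,-0.03,0,0,0,0,0,-0.055,0,0,0,0,0,-0.08,0,0,0,0,0,-0.105,0,0,0,0,0,-0.125,0,0,0,0,0,-0.138,0,0,0,0,0,-0.14,0,0,0,0,0,-0.14,0,0,0]}}

```text
time: 5.75
ee_pos: [566.2, 229.1, 152.6]
tool_rot: [0.0, 0.707, 0.707, 0.001]
force: [-0.1, -0.5, -2.9]
gripper_width: 29.1
```

```bash
python3 - <<'E'
from h import *
print(ray('scene',(208.1,147.5),100),ray('side',(317.9,280),100))
# initial wrist pose
m=robot.camera_model('wrist');R=np.array([[1,0,-.001],[.001,-.97,.242],[-.001,-.242,-.97]]);t=np.array([-625.5,-30.3,389.])
f=210/np.tan(np.radians(m['vfov'])/2)
for uv in((209.7,258.5),(208.8,260)):
    d=(np.array(uv)-[m['cx'],m['cy']])/f;th=np.hypot(*d);d=np.r_[d*np.sin(th)/th,np.cos(th)]
    C=-R.T@t;w=R.T@d;print(C,C+w*(100-C[2])/w[2])
# held bush check
L=[]
for c,(x,y) in(('scene',(220,120)),('side',(230,60))):
  im=robot.read_camera(c)[:,:,::-1];cv2.imwrite(f'pics/{c}12.png',im)
  L.append(cv2.resize(im[y:y+120,x:x+100],(400,480),interpolation=cv2.INTER_CUBIC))
cv2.imwrite('pics/c12.png',np.hstack(L))
s=robot.observe();print(s['ee_pos'])
for X in([566,229,141],[566,229,141+30]):print((proj('scene',X)-[220,120])*4,(proj('side',X)-[230,60])*4)
E
```

```text
[552.44095229 -51.16891129 100.        ] [550.40296464 -57.76445364 100.        ]
[625.9193  64.747  384.0371] [553.64364176 -54.03396875 100.        ]
[625.9193  64.747  384.0371] [552.62011    -55.62739482 100.        ]
[565.12332461 228.67127387 150.75035864]
[377.71336728 371.03185599] [125.62682922 400.39381923]
[384.64984845 322.86565929] [124.89494228 357.86459899]
```

View pics/c12.png

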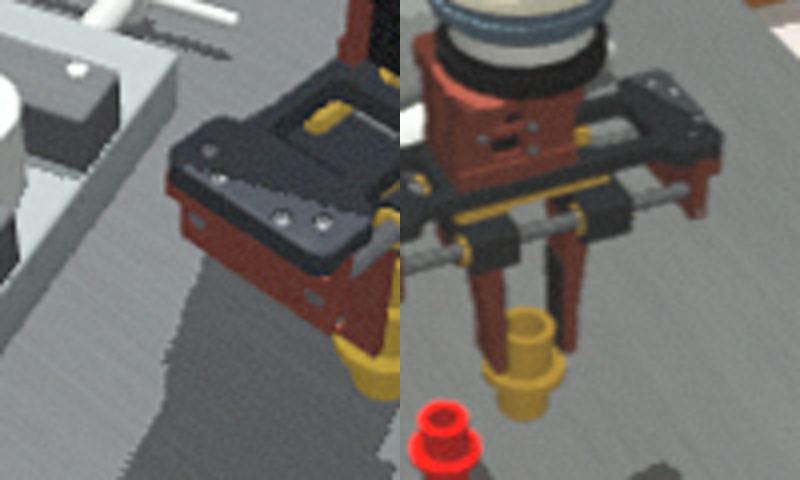

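Emit:
{"api": "jog_arm", "payload": {"steps": [-0.015,-0.001,0,0,0,0,-0.045,-0.002,0,0,0,0,-0.08,-0.004,0,0,0,0,-0.115,-0.006,0,0,0,0,-0.15,-0.008,0,0,0,0,-0.185,-0.01,0,0,0,0,-0.22,-0.012,0,0,0,0,-0.25,-0.013,0.01,0,0,0,-0.273,-0.014,0.018,0,0,0,-0.283,-0.014,0.022,0,0,0]}}

```text
time: 6.68
ee_pos: [549.9, -57.2, 127.9]
tool_rot: [-0.001, 0.708, 0.706, -0.001]
force: [0.0, 0.7, -3.5]
gripper_width: 29.7
```

Emit:
{"api": "jog_arm", "payload": {"steps": [0,0,0,0,0,0,0,0,0.006,0,0,0,0,0,0.006,0,0,0]}}

```text
time: 6.93
ee_pos: [551.4, -53.1, 122.9]
tool_rot: [-0.001, 0.707, 0.707, -0.0]
force: [-0.1, 0.2, -2.3]
gripper_width: 29.4
```

```bash
python3 - <<'E'
from h import *
L=[]
for c,(x,y) in(('scene',(165,95)),('side',(275,215))):
  im=robot.read_camera(c)[:,:,::-1];cv2.imwrite(f'pics/{c}13.png',im)
  L.append(cv2.resize(im[y:y+100,x:x+80],(400,500),interpolation=cv2.INTER_CUBIC))
cv2.imwrite('pics/c13.png',np.hstack(L))
s=robot.observe();print(s['time'],s['ee_pos'],s['force'],s['ft_torque'],s['gripper_width'])
z=s['ee_pos'][2]-12
for X in([*s['ee_pos'][:2],z],[*s['ee_pos'][:2],z+27],[552,-54,100]):print((proj('scene',X)-[165,95])*5,(proj('side',X)-[275,215])*5)
E
```

```text
7.0333 [551.84691063 -52.75940019 123.71954504] [-0.43241079  0.79948953 -2.46414337] [-0.02629225 -0.03388691  0.01838533] 29.607341513314587
[210.49934096 237.85097604] [214.40658224 295.51137974]
[202.14754527 184.94000698] [221.81219883 254.89212972]
[211.6562992  258.72436069] [213.35602723 315.01442241]
```

View pics/c13.png

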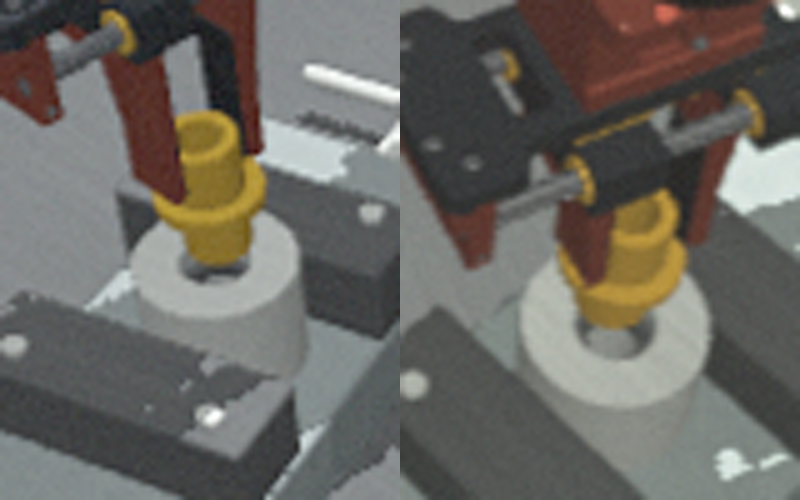

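```bash
python3 - <<'E'
from h import *
X0=np.array([552,-53.,105])
A=[];
for c in('scene','side'):
    J=np.array([(proj(c,X0+e)-proj(c,X0-e))/2*5 for e in np.eye(3)]).T;A.append(J)
A=np.vstack(A);print(A)
b=np.array([218-215.5,241-262.5,612-614.5,298-325])
print(np.linalg.lstsq(A,b,rcond=None), 'foot-hub')
E
python3 - <<'E'
import cv2,numpy as np
a=cv2.imread('pics/scene13.png')[125:165,185:230];b=cv2.imread('pics/side13.png')[255:305,295:345]
cv2.imwrite('pics/c14.png',np.hstack([cv2.resize(a,(400,356),interpolation=cv2.INTER_CUBIC),cv2.resize(b,(400,400),interpolation=cv2.INTER_CUBIC)[:356]]))
E
```

```text
[[-1.8853626   1.65633126 -0.29786344]
 [ 1.21851205  1.14340533 -1.88289328]
 [ 2.45240798 -1.34454584  0.26335174]
 [-1.0069988  -2.21874854 -1.43999061]]
(array([-0.37915217,  3.63208707, 13.39632804]), array([0.10603716]), np.int32(3), array([3.78066681, 2.93416713, 2.39234851])) foot-hub
```

View pics/c14.png

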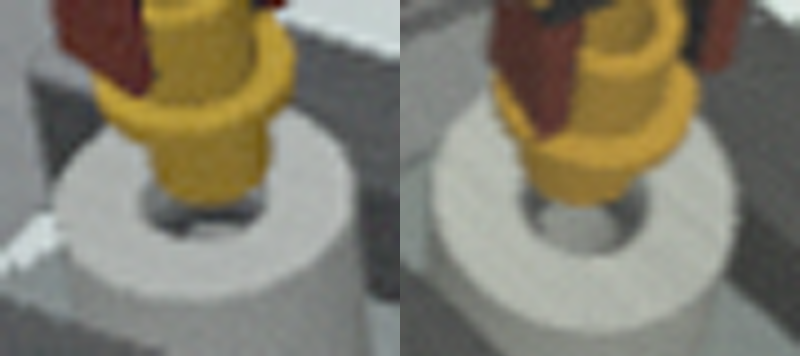

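```bash
python3 - <<'E'
import numpy as np
A=np.array([[-1.885,1.656,-.298],[1.2185,1.143,-1.883],[2.452,-1.3445,.263],[-1.007,-2.219,-1.44]])
for b in([3,-19.5,-4.9,-28],[2.5,-21.5,-2.5,-27],[3,-19.5,-4,-26]):
    print(np.linalg.lstsq(A,np.array(b),rcond=None)[0:2])
E
```

```text
(array([-0.46101377,  4.41513117, 12.83608723]), array([3.36735659]))
(array([-0.37845746,  3.63232749, 13.39512766]), array([0.10277654]))
(array([-0.55716831,  3.87419533, 12.40293311]), array([1.08649511]))
```

Emit:
{"api": "jog_arm", "payload": {"steps": [-0.002,0,0.003,0,0,0,-0.004,0.0005,0.006,0,0,0,-0.004,0.0005,0.008,0,0,0,-0.004,0.0005,0.008,0,0,0]}}

```text
time: 7.37
ee_pos: [552.2, -57.7, 115.5]
tool_rot: [-0.0, 0.707, 0.707, -0.0]
force: [0.5, -0.1, -2.6]
gripper_width: 29.5
```

```bash
cat > look.py <<'E'
from h import *
import sys
n=sys.argv[1]
s=robot.observe();print(s['time'],s['ee_pos'].round(2) if hasattr(s['ee_pos'],'round') else s['ee_pos'],s['force'],s['ft_torque'],s['gripper_width'])
L=[]
for c,(x,y) in(('scene',(185,120)),('side',(295,250))):
  im=robot.read_camera(c)[:,:,::-1];cv2.imwrite(f'pics/{c}{n}.png',im)
  L.append(cv2.resize(im[y:y+60,x:x+50],(400,480),interpolation=cv2.INTER_CUBIC))
cv2.imwrite(f'pics/c{n}.png',np.hstack(L))
E
python3 look.py 15
```

```text
7.3667 [552.22 -57.74 115.52] [ 0.47603502 -0.12425116 -2.59786368] [ 0.02144966 -0.01545184  0.02385373] 29.491549309190297
```

View pics/c15.png

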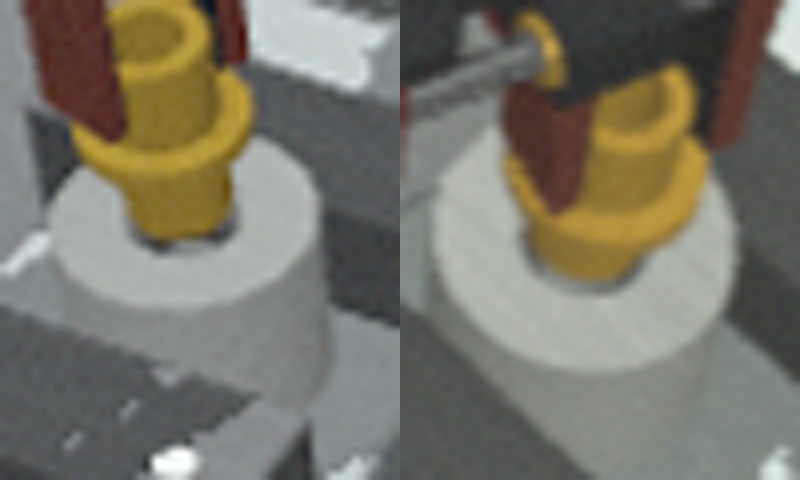

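```bash
python3 - <<'E'
import numpy as np
A=1.6*np.array([[-1.885,1.656,-.298],[1.2185,1.143,-1.883],[2.452,-1.3445,.263],[-1.007,-2.219,-1.44]])
b=np.array([-4,-10.7,0,-10.4]);print(np.linalg.lstsq(A,b,rcond=None)[:2]);print(np.linalg.lstsq(A[:,:2],b-A[:,2]*3.5,rcond=None)[:2])
E
```

```text
(array([0.19205402, 0.2235086 , 3.90914992]), array([8.46678755]))
(array([0.20695264, 0.23480455]), array([10.93468057]))
```

Emit:
{"api": "jog_arm", "payload": {"steps": [0,0,0.001,0,0,0,0,0,0.002,0,0,0,0,0,0.003,0,0,0,0,0,0.0037,0,0,0,0,0,0.0043,0,0,0,0,0,0.0043,0,0,0]}}

```text
time: 7.97
ee_pos: [552.4, -58.0, 111.5]
tool_rot: [-0.0, 0.707, 0.707, -0.0]
force: [0.2, 0.7, -2.9]
gripper_width: 29.4
```

Emit:
{"api": "jog_arm", "payload": {"steps": [0,0,0.0005,0,0,0,0,0,0.001,0,0,0,0,0,0.0015,0,0,0,0,0,0.0015,0,0,0]}}

```text
time: 8.3
ee_pos: [552.5, -58.0, 110.1]
tool_rot: [-0.0, 0.707, 0.707, -0.0]
force: [-0.0, -0.9, -3.2]
gripper_width: 29.3
```

Emit:
{"api": "jog_arm", "payload": {"steps": [0,0,0.0005,0,0,0,0,0,0.001,0,0,0,0,0,0.0015,0,0,0,0,0,0.002,0,0,0,0,0,0.002,0,0,0]}}

```text
time: 8.72
ee_pos: [552.4, -57.9, 108.1]
tool_rot: [-0.0, 0.707, 0.707, -0.0]
force: [-0.4, 0.1, -2.2]
gripper_width: 29.2
```

Emit:
{"api": "jog_arm", "payload": {"steps": [0,0,0.0005,0,0,0,0,0,0.001,0,0,0,0,0,0.0015,0,0,0,0,0,0.002,0,0,0,0,0,0.002,0,0,0]}}

```text
time: 9.13
ee_pos: [552.4, -58.0, 106.1]
tool_rot: [-0.0, 0.707, 0.707, -0.0]
force: [-0.7, 0.6, -2.5]
gripper_width: 29.7
```

```bash
python3 look.py 16
```

```text
9.1333 [552.42 -57.98 106.06] [-0.71471371  0.60301622 -2.4875518 ] [0.17235528 0.01331707 0.02886147] 29.65611570962609
```

View pics/c16.png

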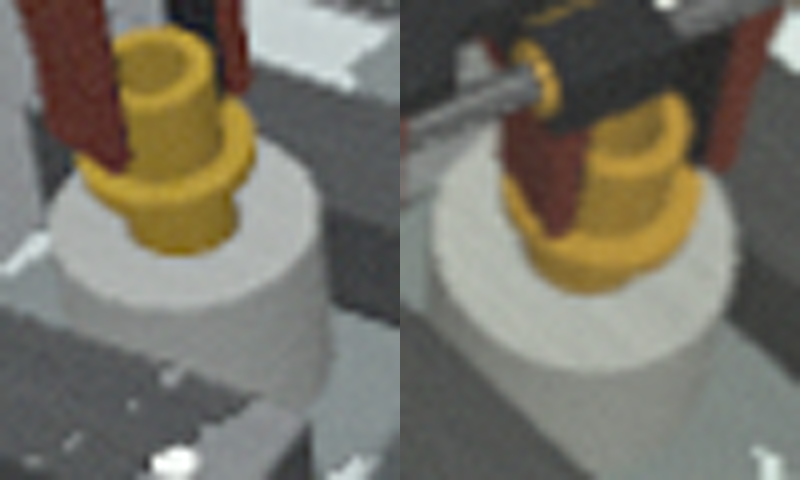

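Emit:
{"api": "jog_arm", "payload": {"steps": [0,0,0.0005,0,0,0,0,0,0.001,0,0,0,0,0,0.0015,0,0,0,0,0,0.002,0,0,0,0,0,0.0025,0,0,0,0,0,0.003,0,0,0,0,0,0.003,0,0,0]}}

```text
time: 9.82
ee_pos: [552.4, -58.0, 103.1]
tool_rot: [-0.0, 0.707, 0.707, -0.0]
force: [0.4, 1.1, -2.7]
gripper_width: 29.2
```

Emit:
{"api": "jog_arm", "payload": {"steps": [0,0,0.0005,0,0,0,0,0,0.001,0,0,0,0,0,0.0015,0,0,0,0,0,0.002,0,0,0,0,0,0.0025,0,0,0,0,0,0.003,0,0,0,0,0,0.003,0,0,0]}}

```text
time: 10.4
ee_pos: [552.5, -57.9, 100.8]
tool_rot: [0.0, 0.707, 0.707, 0.0]
force: [-3.1, 2.3, 5.0]
gripper_width: 29.6
```

Emit:
{"api": "jog_arm", "payload": {"steps": [0,0,0.0005,0,0,0,0,0,0.001,0,0,0,0,0,0.0015,0,0,0,0,0,0.002,0,0,0,0,0,0.002,0,0,0]}}

```text
time: 10.82
ee_pos: [552.5, -57.9, 99.0]
tool_rot: [0.0, 0.707, 0.707, 0.0]
force: [-4.3, 1.6, 6.8]
gripper_width: 29.3
```

Emit:
{"api": "jog_arm", "payload": {"steps": [0,-0.0002,0.0005,0,0,0,0,-0.0004,0.001,0,0,0,0.0001,-0.0004,0.0015,0,0,0,0.0001,-0.0004,0.002,0,0,0,0.0001,-0.0004,0.0025,0,0,0,0.0001,-0.0004,0.003,0,0,0]}}

```text
time: 11.32
ee_pos: [552.4, -57.7, 96.3]
tool_rot: [0.0, 0.707, 0.707, 0.0]
force: [-4.0, 2.8, 9.2]
gripper_width: 29.3
```

Emit:
{"api": "jog_arm", "payload": {"steps": [0.0001,-0.0002,0.0005,0,0,0,0.0002,-0.0004,0.001,0,0,0,0.0003,-0.0005,0.0015,0,0,0,0.0003,-0.0005,0.002,0,0,0,0.0003,-0.0005,0.0025,0,0,0,0.0003,-0.0005,0.003,0,0,0]}}

```text
time: 11.82
ee_pos: [552.3, -57.5, 93.4]
tool_rot: [0.001, 0.707, 0.707, 0.001]
force: [-3.3, 2.2, 10.8]
gripper_width: 29.0
```

```bash
python3 look.py 17
```

```text
11.8167 [552.32 -57.5   93.44] [-3.28848315  2.20382818 10.80646236] [ 0.42026068  0.52078335 -0.08044121] 29.009439487298778
```

View pics/c17.png

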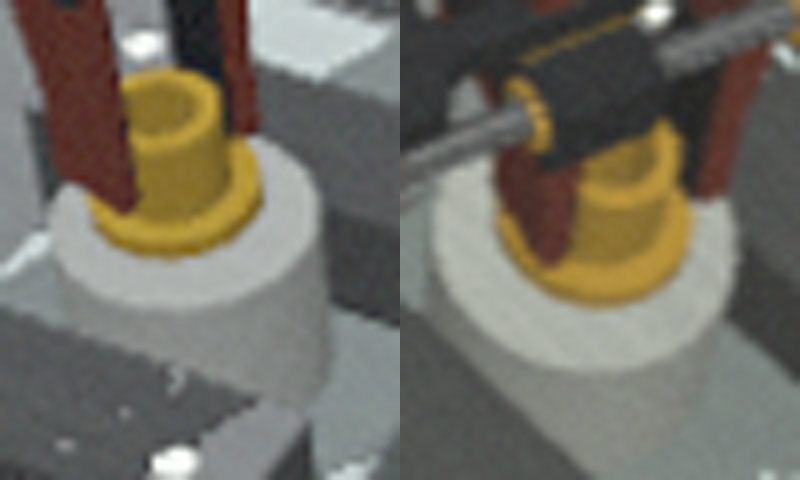

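Emit:
{"api": "jog_arm", "payload": {"steps": [0,-0.0001,0.0005,0,0,0,0.0001,-0.0002,0.001,0,0,0,0.0002,-0.0003,0.0015,0,0,0,0.0002,-0.0003,0.002,0,0,0,0.0002,-0.0003,0.0025,0,0,0,0.0002,-0.0003,0.003,0,0,0]}}

```text
time: 12.42
ee_pos: [552.2, -57.4, 90.6]
tool_rot: [0.001, 0.707, 0.707, 0.001]
force: [-3.6, 1.5, 9.6]
gripper_width: 29.2
```

Emit:
{"api": "jog_arm", "payload": {"steps": [0,0,0.0005,0,0,0,0.0001,-0.0001,0.001,0,0,0,0.0001,-0.0002,0.0015,0,0,0,0.0001,-0.0002,0.002,0,0,0,0.0001,-0.0002,0.002,0,0,0]}}

```text
time: 12.83
ee_pos: [552.1, -57.3, 88.4]
tool_rot: [0.001, 0.707, 0.707, 0.001]
force: [-2.5, 1.2, 8.1]
gripper_width: 29.4
```

Emit:
{"api": "jog_arm", "payload": {"steps": [0,0,0.0004,0,0,0,0,0,0.0008,0,0,0,0,0,0.001,0,0,0,0,0,0.001,0,0,0]}}

```text
time: 13.17
ee_pos: [552.0, -57.3, 88.0]
tool_rot: [0.001, 0.707, 0.707, 0.001]
force: [-5.0, 2.7, 14.6]
gripper_width: 29.1
```

Emit:
{"api": "jog_arm", "payload": {"steps": [0,0,0.0003,0,0,0,0,0,0.0006,0,0,0,0,0,0.0006,0,0,0,0,0,0.0006,0,0,0]}}

```text
time: 13.5
ee_pos: [551.9, -57.3, 87.8]
tool_rot: [0.001, 0.707, 0.707, 0.001]
force: [-7.1, 2.0, 18.7]
gripper_width: 29.1
```

Emit:
{"api": "jog_arm", "payload": {"steps": [0,-0.0002,0.0003,0,0,0,0,-0.0002,0.0003,0,0,0,0,-0.0002,0.0003,0,0,0,0,-0.0002,0.0003,0,0,0,0,-0.0002,0.0003,0,0,0,0,-0.0002,0.0003,0,0,0,0,-0.0002,0.0003,0,0,0,0,-0.0002,0.0003,0,0,0]}}

```text
time: 14.17
ee_pos: [551.8, -57.4, 87.7]
tool_rot: [0.001, 0.707, 0.707, 0.001]
force: [-6.7, 2.3, 20.0]
gripper_width: 29.5
```

```bash
python3 look.py 18
```

```text
14.1667 [551.8  -57.35  87.66] [-6.65276471  2.28537776 20.00619763] [ 0.40212609  1.16003055 -0.04619993] 29.480473311843724
```

View pics/c18.png

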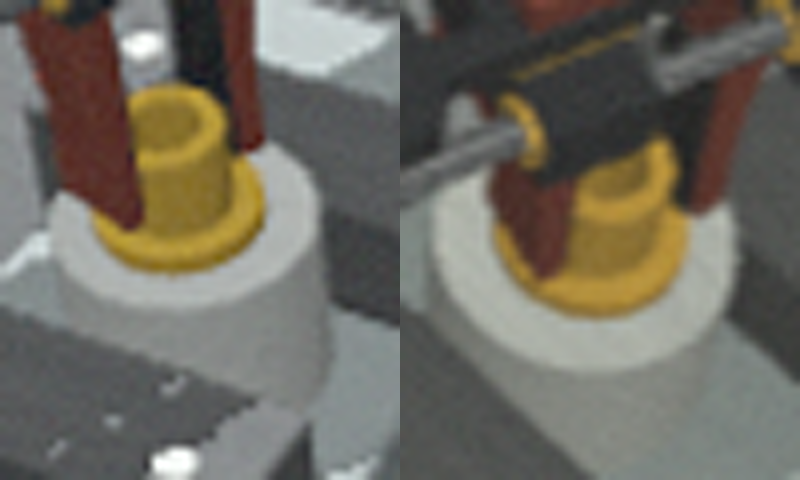

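Emit:
{"api": "jog_arm", "payload": {"steps": [0,-0.0001,0.0003,0,0,0,0,-0.0001,0.0003,0,0,0,0,-0.0001,0.0003,0,0,0,0,-0.0001,0.0003,0,0,0,0,-0.0001,0.0003,0,0,0]}}

```text
time: 14.68
ee_pos: [551.6, -57.3, 87.4]
tool_rot: [0.001, 0.707, 0.707, 0.001]
force: [-6.8, 2.6, 20.1]
gripper_width: 28.7
```

```bash
python3 - <<'E'
import cv2,numpy as np
a=cv2.imread('pics/scene18.png')[135:165,188:228];b=cv2.imread('pics/side18.png')[270:300,298:338]
cv2.imwrite('pics/c19.png',np.vstack([cv2.resize(a,(400,300),interpolation=cv2.INTER_CUBIC),cv2.resize(b,(400,300),interpolation=cv2.INTER_CUBIC)]))
E
```

```text
(no output)
```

View pics/c19.png

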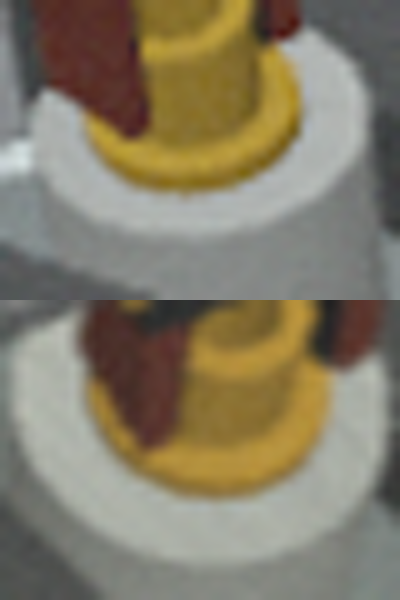

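Emit:
{"api": "jog_arm", "payload": {"steps": [0,0.0003,-0.0008,0,0,0,0,0.0006,-0.0015,0,0,0,0,0.0006,-0.0015,0,0,0]}}

```text
time: 14.93
ee_pos: [551.6, -57.3, 87.5]
tool_rot: [0.0, 0.707, 0.707, 0.0]
force: [-4.9, 1.0, 10.1]
gripper_width: 29.6
```

Emit:
{"api": "jog_arm", "payload": {"steps": [0,0,0,0,0,0,0,0,0,0,0,0,0,0,0,0,0,0,0,0,0,0,0,0,0,0,0,0,0,0], "fingers": 0.3}}

```text
time: 15.35
ee_pos: [551.6, -57.4, 86.4]
tool_rot: [0.0, 0.707, 0.707, 0.0]
force: [-0.3, 0.4, -0.0]
gripper_width: 58.8
```

```bash
python3 look.py 20
```

```text
15.35 [551.57 -57.36  86.39] [-0.31665576  0.35311688 -0.03274413] [ 0.01627258  0.03171279 -0.05936418] 58.776645317238476
```

View pics/c20.png

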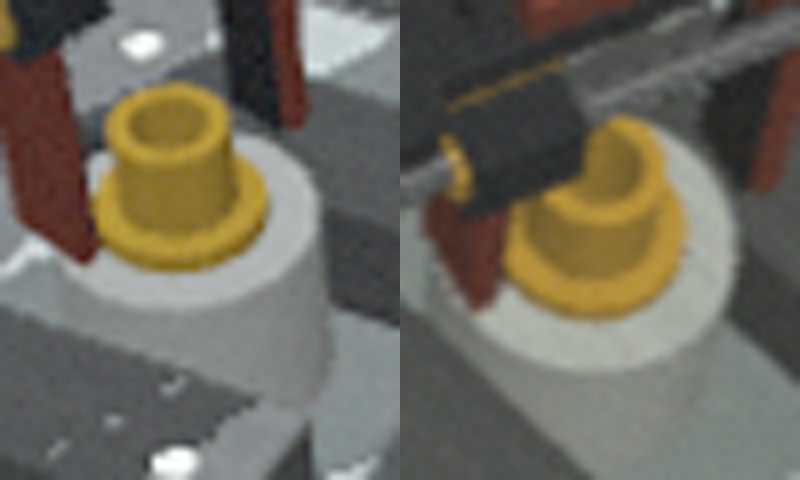

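Emit:
{"api": "jog_arm", "payload": {"steps": [0,0,-0.005,0,0,0,0,0,-0.02,0,0,0,0,0,-0.045,0,0,0,0,0,-0.07,0,0,0,0,0,-0.09,0,0,0,0,0,-0.1,0,0,0,0,0,-0.1,0,0,0]}}

```text
time: 16.03
ee_pos: [553.0, -57.5, 189.0]
tool_rot: [0.002, 0.707, 0.707, 0.001]
force: [0.8, 0.2, 0.3]
gripper_width: 61.7
```

```bash
cat > fit.py <<'E'
from h import *
from scipy.optimize import least_squares
import sys
n=sys.argv[1]
L=[];s=robot.observe();print(s['time'],s['ee_pos'],s['force'])
for c,(x,y) in(('scene',(185,120)),('side',(295,250))):
  im=robot.read_camera(c)[:,:,::-1].copy();cv2.imwrite(f'pics/{c}{n}.png',im)
  # yellow mask bottom edge = underside rim if visible
  hsv=cv2.cvtColor(im,cv2.COLOR_BGR2HSV);m=cv2.inRange(hsv,(12,120,60),(35,255,255))[y:y+60,x:x+50]
  cols=[];
  for u in range(50):
    v=np.flatnonzero(m[:,u])
    if len(v): cols.append((u+x+.5,v.max()+y+1.))
  cols=np.array(cols);np.save(f'rim_{c}.npy',cols)
  L.append(cv2.resize(im[y:y+60,x:x+50],(400,480),interpolation=cv2.INTER_CUBIC))
  print(c,cols[::4].round(1).tolist())
cv2.imwrite(f'pics/c{n}.png',np.hstack(L))
E
python3 fit.py 21
```

```text
16.0333 [552.99455972 -57.45888361 189.01887172] [0.77224895 0.23663586 0.32675491]
scene [[197.5, 149.0], [201.5, 153.0], [205.5, 154.0], [209.5, 154.0], [213.5, 152.0], [217.5, 149.0]]
side [[307.5, 282.0], [311.5, 287.0], [315.5, 289.0], [319.5, 290.0], [323.5, 289.0], [327.5, 286.0]]
```

View pics/c21.png

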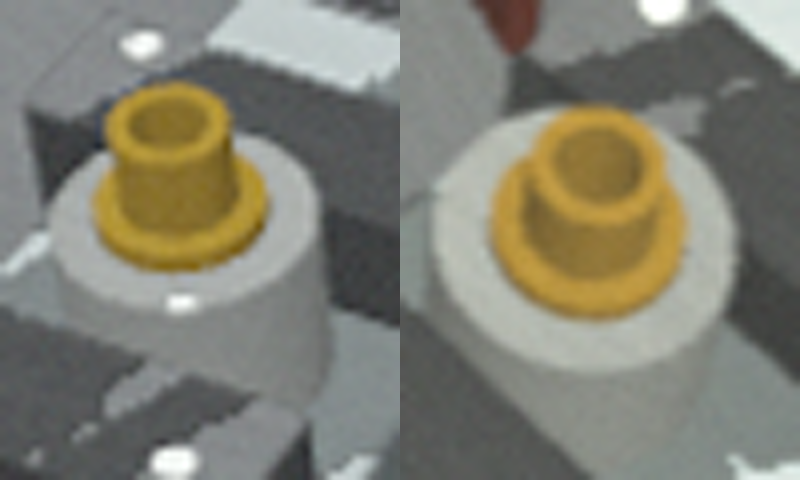

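```bash
python3 - <<'E'
from h import *
t=np.linspace(0,2*np.pi,400)
L=[]
for c,(x,y) in(('scene',(185,120)),('side',(295,250))):
  def circ(cx,cy,z,r): return np.array([(proj(c,[cx+r*np.cos(a),cy+r*np.sin(a),z])-[x,y])*8 for a in t])
  F=circ(552,-55,100,34);mn,mx=F.min(0),F.max(0)
  obs=dict(scene=(48,320,306),side=(34,338,370))[c]
  off=np.array([(obs[0]+obs[1])/2-(mn[0]+mx[0])/2, obs[2]-mx[1]])
  print(c,'face pred',mn,mx,'off',off)
  im=cv2.imread(f'pics/{c}21.png')[y:y+60,x:x+50];im=cv2.resize(im,(400,480),interpolation=cv2.INTER_CUBIC)
  for z,r,col in((100,34,(0,255,0)),(100,22,(255,0,0)),(106,22,(255,0,255)),(130,15,(0,0,255))):
    P=circ(552,-55,z,r)+off;print('  z',z,'bottom',P.max(0)[1].round(1),'x',P.min(0)[0].round(1),P.max(0)[0].round(1),'top',P.min(0)[1].round(1))
    cv2.polylines(im,[P.astype(np.int32)],True,col,1)
  L.append(im)
cv2.imwrite('pics/c22.png',np.hstack(L))
E
```

```text
scene face pred [ 39.77026184 123.89953895] [311.32177082 305.38845563] off [8.45398367 0.61154437]
  z 100 bottom 306.0 x 48.2 319.8 top 124.5
  z 100 bottom 272.5 x 96.4 272.1 top 155.1
  z 106 bottom 254.5 x 93.0 269.7 top 137.1
  z 130 bottom 161.1 x 107.9 231.3 top 81.0
side face pred [32.10191188 98.8196344 ] [335.40671957 364.28812213] off [2.24568427 5.71187787]
  z 100 bottom 370.0 x 34.3 337.7 top 104.5Traceback (most recent call last):
  File "<stdin>", line 12, in <module>
  File "<stdin>", line 5, in circ
  File "h.py", line 6, in proj
    m,f=K(c);p=np.array(m['R'])@np.array(X,float)+np.array(m['t'])
        ~^^^
  File "h.py", line 4, in K
    m=robot.camera_model(c);f=210/np.tan(np.radians(m['vfov'])/2);return m,f
ValueError: time passes only in moves, steps and waits
```

Emit:
{"api": "jog_arm", "payload": {"steps": [0,0,-0.01,0,0,0]}}

```text
time: 16.22
ee_pos: [549.1, -57.0, 193.8]
tool_rot: [-0.002, 0.707, 0.707, -0.002]
force: [-0.9, 0.5, -0.4]
gripper_width: 61.5
```

```bash
python3 - <<'E'
import h
from h import *
_c={}
def K2(c,_o=h.K):
    if c not in _c:_c[c]=_o(c)
    return _c[c]
h.K=K2
t=np.linspace(0,2*np.pi,400)
L=[]
for c,(x,y) in(('scene',(185,120)),('side',(295,250))):
  def circ(cx,cy,z,r): return np.array([(h.proj(c,[cx+r*np.cos(a),cy+r*np.sin(a),z])-[x,y])*8 for a in t])
  F=circ(552,-55,100,34);mn,mx=F.min(0),F.max(0)
  obs=dict(scene=(48,320,306),side=(34,338,370))[c]
  off=np.array([(obs[0]+obs[1])/2-(mn[0]+mx[0])/2, obs[2]-mx[1]])
  print(c,off)
  im=cv2.imread(f'pics/{c}21.png')[y:y+60,x:x+50];im=cv2.resize(im,(400,480),interpolation=cv2.INTER_CUBIC)
  for z,r,col in((100,34,(0,255,0)),(100,22,(255,0,0)),(106,22,(255,0,255)),(130,15,(0,0,255))):
    P=circ(552,-55,z,r)+off;print('  z',z,'bottom',P.max(0)[1].round(1),'x',P.min(0)[0].round(1),P.max(0)[0].round(1),'top',P.min(0)[1].round(1))
    cv2.polylines(im,[P.astype(np.int32)],True,col,1)
  L.append(im)
cv2.imwrite('pics/c22.png',np.hstack(L))
E
```

```text
scene [8.45398367 0.61154437]
  z 100 bottom 306.0 x 48.2 319.8 top 124.5
  z 100 bottom 272.5 x 96.4 272.1 top 155.1
  z 106 bottom 254.5 x 93.0 269.7 top 137.1
  z 130 bottom 161.1 x 107.9 231.3 top 81.0
side [2.24568427 5.71187787]
  z 100 bottom 370.0 x 34.3 337.7 top 104.5
  z 100 bottom 320.8 x 87.8 284.0 top 149.1
  z 106 bottom 307.3 x 89.7 287.1 top 135.1
  z 130 bottom 223.1 x 129.8 268.0 top 104.1
```

View pics/c22.png

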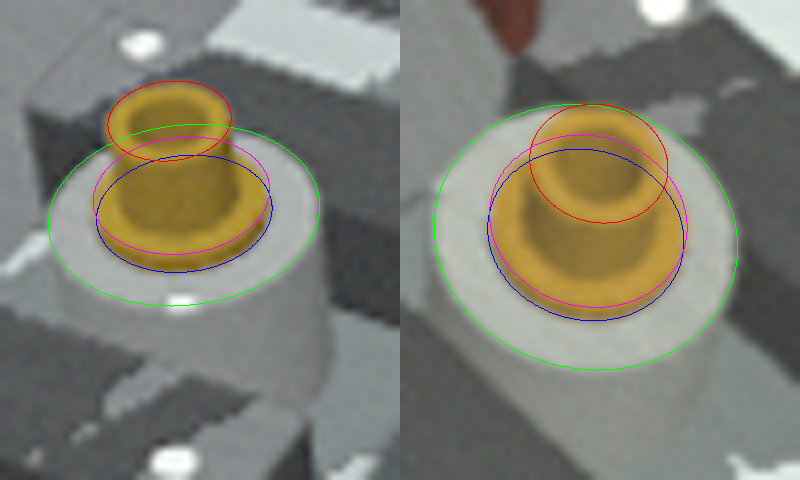

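Emit:
{"api": "jog_arm", "payload": {"steps": [0,0,0,0,0,0,0,0,0,0,0,0,0,0,0,0,0,0,0,0,0,0,0,0]}}

```text
time: 16.55
ee_pos: [551.1, -57.2, 195.9]
tool_rot: [-0.0, 0.707, 0.707, -0.0]
force: [0.5, -0.3, -0.8]
gripper_width: 61.2
```

```bash
python3 - <<'E'
from h import *
s=robot.observe();print(s['time'],s['ee_pos'],s['force'])
im=robot.read_camera('scene');cv2.imwrite('pics/fin.png',im[:,:,::-1])
print(robot.tip_of('bush_mid','scene'))
print(robot.job_done())
E
```

```text
16.55 [551.08388554 -57.23005537 195.92141138] [ 0.46531362 -0.25665832 -0.79359663]
[{'point': [552.2, -52.1, 100.7], 'conf': 0.97}, {'point': [550.3, 324.2, 27.0], 'conf': 0.87}, {'point': [648.4, 196.7, 26.7], 'conf': 0.74}]
the job is handed in; nothing more can be done
None
```

View pics/fin.png

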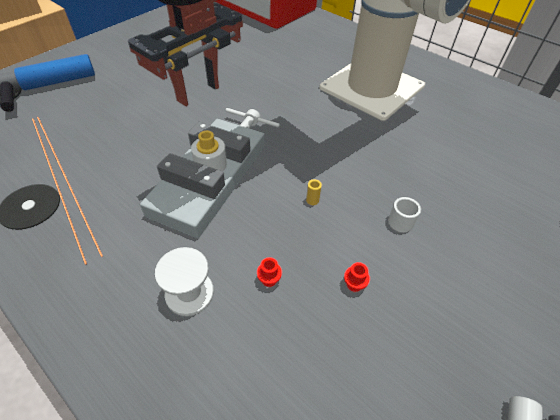

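The bronze bushing is in the hub's bore, small end down and shoulder on the face. I released it and handed the job in at about 16.7 s. The interface gave no verdict.

- **Press:** The spacer ring took about 8–13 N to drive down, until the shoulder landed. I then held a push of about 20 N at the wrist for roughly 1 s. With the bushing's weight and the side load, that is an estimated 23–24 N on the hub. The highest wrist reading was about 21 N in total, and it stopped rising at 20 N. The tool still crept 0.3 mm downward, probably because the bushing slipped in the grip.
- **First grasp missed:** The fingertips were really about 21 mm higher than the reported TCP, so the first close went shut just above the barrel. I checked this in the pictures, went lower and gripped it at 29 mm.
- **Last checks:** In both the scene and side pictures the bushing's outline matched a seated, upright one to about 1 mm. The network put the bushing's centre at (552, -52, 100.7) mm, where a seated one should be at z = 103 mm; the difference is within its 4 mm accuracy. The scene and side cameras disagreed by up to 6.6 mm in y when locating the hub, so I lined up the bushing relative to the hub in the pictures.
- **Bystanders:** The sleeve, spool, pipe and red look-alikes stand where they did, and the open gripper is clear above the hub.

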